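Kit the torch fittings caddy

ROBOT

A 6-joint arm with a two-finger parallel gripper is mounted at the origin on the work surface. World frame = base frame: x ahead of the robot, y to its left, z up, the work surface at z = 0. Lengths are in mm, angles in rad, forces in N, time in s.
With the tool pointing down it reaches from about 275 to 750 mm from the base axis. Payload 10.2 kg.
Tool frame: the origin (TCP) lies between the finger pads; the fingertips stand 17 mm ahead of it and the grasp point (between the pads) lies 2 mm behind it (tips_ahead is the distance from the TCP to the fingertips, in mm); z points along the fingers, y is the line along which they close (so a half turn about z gives the same grasp; the last joint's range is limited). The gripper opens to 85 mm and grips with 20 to 120 N. Pads are 22 mm wide; open, the fingers measure 114 mm over their backs; the gripper's body (76 mm by 85 mm) begins 54 mm behind the grasp point. The pads swing forward as they close: fully open they stand 13 mm farther back than shut.
Start: joints at [-1.387, 0.313, 1.498, -0, 1.331, -0.223], TCP at [207.716, -482.167, 248.294] pointing down, gripper open.
Joint ranges: [-2.94, 2.94], [-0.97, 2.17], [0.19, 2.56], [-1.23, 4.37], [0.02, 3.11], [-2.88, 2.88]. Speed limits (rad/s): [2.39, 2.39, 3.01, 3.14, 3.14, 3.14].

INTERFACE

Orientations are given as a unit quaternion [w, x, y, z].
In Python, from rig import sense, capture, finish_job, boxes_of, tips_ahead gives the robot as it stands.
- The arm moves only by the tool drive_tool, never from a script. Its argument "commands" is text: rows parted by semicolons, each of 7 numbers parted by spaces: the shift along the world's x, y, z in units of 0.1 m (1.0 is 0.1 m), then the turn, a rotation vector about the world's x, y, z in units of pi/4 rad (1.0 is pi/4 rad), then the opening in per cent of the stroke, from 0 (shut) to 100 (fully open). A call has 1 to 20 rows; each row shifts and turns the commanded pose from where the row before left it; what a row does not reach is not made up. A row lasts 1/12 s, in which the tool goes at most 41.7 mm and 7.16 degrees, less where a joint would pass 70% of its speed; a pose out of reach is approached as far as the arm can. A call with a number of a shift or a turn outside -1 to 1 is refused whole. A call with a gripper value outside its range is refused whole. The fingers move at their own pace and stop on an object; "force" is the grip in N (left out, the last holds). Time passes only in rows, so rows that do not move let the fingers close. It gives the time, the measured TCP pose, the force, the opening and the grip force at its end, in the units of the state.
- sense(): the state, without advancing time (a new reading comes with each control period).
- capture(name): name is "scene" or "top" or "wrist"; returns a dict with "pixels" (420x560x3 uint8, blue, green, red), "fov_y" (degrees; the focal length in pixels is half the picture's height over the tangent of half this angle, whatever the lens; pixels are square), "cx", "cy" (the principal point, pixels), "position" and "attitude" of the camera in the world; the wrist camera has in their place "tool_from_camera" (4x4, takes a point from camera to tool coordinates, whose origin is the TCP and whose axes are the flange's). Camera axes: x right, y down, z forward; pixel columns grow to the right and rows downward; lengths in mm; the calibration is good to about 2 mm. A picture is of the moment at which its call begins: read the wrist's pose just before it. There is no depth.
- finish_job(): hands the job in; it is judged then, once.
Trained networks look in a picture, given as the dict that the camera call returned (one of the last four; its "shot" number tells which), for a name from the list of things; names that differ only in an ending like _2 or _b are one class to them, and where a whole thing is asked for, a point or a joint stands for the part that bears it (a point fixed in the world has none). Each returns a list of dicts, best first, with "confidence" (0 to 1); they miss things now and then, are a little off and sometimes report something else, mostly with a low value. They report only what shows in the picture. A call takes as long as a camera call. They do not tell look-alikes from the thing itself.
- boxes_of(picture, name): "position" ([column, row] in pixels, amid what is visible of it).
The state is a dict: "time_s": time; "joints": joint angles; "dq": joint speeds; "tau": joint torques, N m; "eef_pos": TCP position; "ee_rot": TCP orientation; "force": force on the tool from outside, world axes, zero at the start; "wrist_torque": the same for the moment, N m; "grip_width": opening from 0.0 (shut) to 1.0 (fully open); "grip_force": force on a finger pad.
Only numpy, scipy, OpenCV 4.12 (cv2) and the standard library are available. Lean on these libraries where they do the work, as an engineer would, in place of code of your own. Each camera call takes 0.05 s, during which the arm holds its last target. There are 200 camera calls.

TASK

Put the four brass fittings that the foam caddy has outlines for (straight union, right-angle elbow, tee, round blanking cap) into it, each lying flat on its own pale outline and pointing the way the outline does. Leave the two that do not belong, the four-way cross and the wide-angle bend, lying where they are.

Things in the scene. Friction and masses are not known exactly. Their poses are not given: they have to be found in the camera images.
- straight: Brass fitting lying flat, 26 mm tall: a 26 mm cube core and 23 mm round tubes ending in 26 mm square collars. Straight union: one line 92 mm long with a collar at each end and the core in the middle. Origin at the middle of the underside; the tube runs along its x axis, z up. Good grip: across the core (26 mm). About 200 g.
- elbow: Brass fitting lying flat, 26 mm tall: a 26 mm cube core and 23 mm round tubes ending in 26 mm square collars. Right-angle elbow: two arms, along its +x and +y, each reaching 46 mm from the corner. Origin under the centre of the corner core, z up. Good grip: from the core's back (x = -13 mm) to the end of the x arm (x = 46 mm), 59 mm wide, or the same along y. About 200 g.
- tee: Brass fitting lying flat, 26 mm tall: a 26 mm cube core and 23 mm round tubes ending in 26 mm square collars. Tee: the run reaches 42 mm to either side along its x axis, the branch reaches 46 mm along its +y. Origin under the centre of the core, z up. Good grip: from the core's back (y = -13 mm) to the end of the branch (y = 46 mm), 59 mm wide. About 200 g.
- cap: Brass blanking cap: a round flange of 48 mm diameter, 8 mm thick, with a 22 mm square head on top, sides along its x and y axes, total height 30 mm. Origin at the centre of the underside, z up. Grip the head (22 mm), with the fingertips above the flange. About 100 g.
- cross: Brass fitting lying flat, 26 mm tall: a 26 mm cube core and 23 mm round tubes ending in 26 mm square collars. Four-way cross, does not belong in the caddy: four arms of 42 mm along +-x and +-y. Origin under the core's centre.
- bend: Brass fitting lying flat, 26 mm tall: a 26 mm cube core and 23 mm round tubes ending in 26 mm square collars. Wide-angle (135 degree) bend, does not belong in the caddy: two arms of 46 mm, one along its +x, one 135 degrees counter-clockwise from it. Origin under the core's centre.
- pad_straight: One of four fixed dark foam pads (113 mm square, 8 mm thick, top 14 mm above the bench), 2 x 2 at 115 mm pitch in a wooden caddy with a rim 22 mm high. Origin at the centre of its underside, z up. Flat pale outline, 3 mm oversize: Outline of the straight union: a bar along the pad's x axis, centred on the pad; the fitting's origin belongs at pad x = 0, y = 0, its x axis along the pad's x axis, either way round.
- pad_elbow: One of four fixed dark foam pads (113 mm square, 8 mm thick, top 14 mm above the bench), 2 x 2 at 115 mm pitch in a wooden caddy with a rim 22 mm high. Origin at the centre of its underside, z up. Flat pale outline, 3 mm oversize: Outline of the elbow: an L with arms along the pad's +x and +y; the fitting's origin belongs at pad x = -16.5 mm, y = -16.5 mm, its axes parallel to the pad's.
- pad_tee: One of four fixed dark foam pads (113 mm square, 8 mm thick, top 14 mm above the bench), 2 x 2 at 115 mm pitch in a wooden caddy with a rim 22 mm high. Origin at the centre of its underside, z up. Flat pale outline, 3 mm oversize: Outline of the tee: run along the pad's x axis, branch towards +y; the fitting's origin belongs at pad x = 0, y = -16.5 mm, its axes parallel to the pad's.
- pad_cap: One of four fixed dark foam pads (113 mm square, 8 mm thick, top 14 mm above the bench), 2 x 2 at 115 mm pitch in a wooden caddy with a rim 22 mm high. Origin at the centre of its underside, z up. Flat pale outline, 3 mm oversize: Outline of the cap: a disc centred on the pad; the cap's origin belongs at pad x = 0, y = 0, any yaw.
Things that resemble listed ones, but are neither listed nor needed, are in the scene too. Leave any pink or purple look-alike of the cap alone.

How it is judged:
By the outcome, as a careful person would: the job done as asked, in the order asked, and still so for the second after the job is handed in, with the robot touching nothing.
It also fails if it takes over 106 s, if anything falls off the work surface, if the arm or the gripper's body presses on something with over 40 N, if the wrist force passes 120 N, or if a joint passes its speed limit or range.

## Working session

There is one attempt and no reset: what is moved stays moved. The work goes in short steps, Python scripts to look and compute and a tool call to move; the robot and the scene stay as the last step left them, time stands still between calls to the robot, and variables do not carry over. Pictures are saved under pics/ and viewed, at most 14 in all, crops included, and the job is handed in when it is done.

Besides the shell and the picture viewer there is one more tool, called after "Emit:" as name(argument=value, ...) on one line, values as JSON. drive_tool: Moves the arm, as the interface text tells. Shifts and turns lie within -1 to 1; 1 stands for 0.1 m of shift or pi/4 rad of turn. Its arguments: {"type":"object","properties":{"commands":{"type":"string"},"force":{"type":"number"}},"required":["commands"]}

```bash
mkdir -p pics; ls
python3 - <<'E'
from rig import *
import cv2,numpy as np
s=sense();print(s['eef_pos'],s['ee_rot'],s['time_s'],s['grip_width'])
N="straight elbow tee cap cross bend pad_straight pad_elbow pad_tee pad_cap".split()
for n in("top","scene"):
    p=capture(n);cv2.imwrite(f"pics/{n}0.png",cv2.resize(p['pixels'],(800,600)))
    np.savez(f"{n}0.npz",**{k:v for k,v in p.items()})
    print(n,p['fov_y'],p['cx'],p['cy'],p['position'],p['attitude'])
    if n=="top":
        for m in N: print(m,[(np.round(b['position']),round(b['confidence'],2)) for b in boxes_of(p,m)][:4])
E
```

```text
pics
[ 207.67759695 -481.92262449  247.74799564] [-6.36358359e-04  9.79384492e-01  2.02003989e-01  2.26900205e-05] 0.0 1.0008304243547723
top 57.623747707719495 278.2737507721638 210.11779643657604 [386.55093326 -34.74366222 813.00226839] [-0.05851933  0.71311654 -0.69681519  0.04988863]
straight [(array([301., 170.]), 0.7)]
elbow [(array([365., 163.]), 0.59)]
tee [(array([436., 242.]), 0.61), (array([126., 229.]), 0.48)]
cap [(array([262., 265.]), 0.8), (array([300., 237.]), 0.78), (array([250., 215.]), 0.63)]
cross [(array([373., 235.]), 0.97)]
bend [(array([443., 177.]), 0.67)]
pad_straight [(array([172., 168.]), 0.87)]
pad_elbow [(array([127., 230.]), 0.94)]
pad_tee [(array([120., 176.]), 0.69)]
pad_cap [(array([179., 222.]), 0.81)]
scene 52.270259695296645 282.93833560990277 205.14762752222438 [ 1.09173870e+03 -6.24293182e-01  6.77689037e+02] [-0.25652468  0.62988099  0.68216743 -0.26850068]
```

View pics/top0.png

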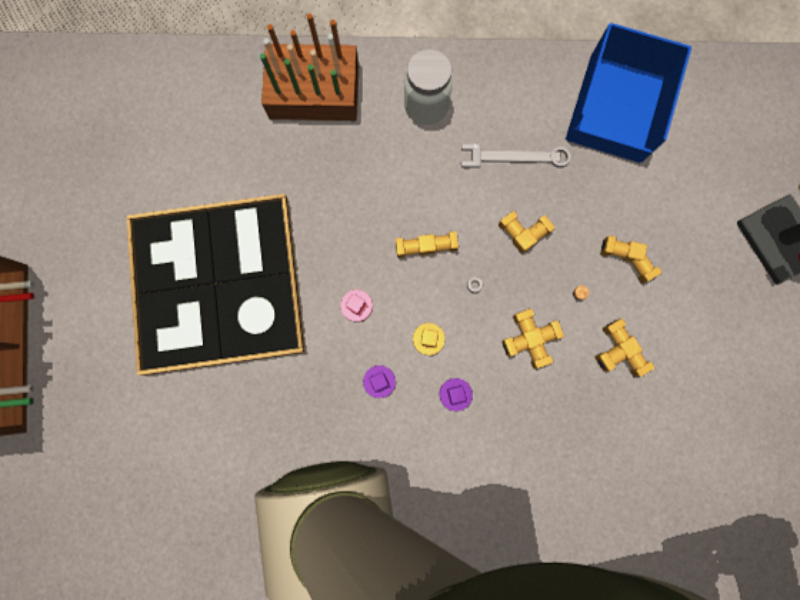

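View pics/scene0.png

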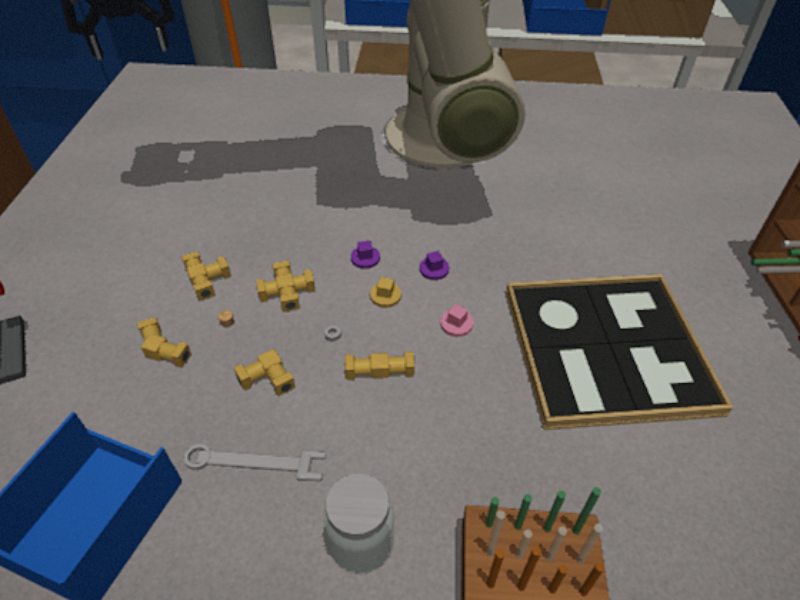

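Top view (800×600 px): straight (428,244), elbow (527,231), tee (627,348), cross (533,339), bend (632,258). Cap candidates are yellow (428,339), pink (357,305) and purple (379,381) and (456,394). The yellow one is the brass cap. Caddy outlines: tee (180,250), straight (248,240), elbow (182,327), disc (256,315).

```bash
cat > fit.py <<'E'
import numpy as np,cv2
from scipy.optimize import minimize
from scipy.spatial.transform import Rotation as R
def q2R(q): return R.from_quat(np.r_[q[1:],q[0]]).as_matrix()
def cam(p,s=None):
    f=210/np.tan(np.radians(float(p['fov_y']))/2)
    if 'position' in p: A,t=q2R(p['attitude']),np.array(p['position'])
    else:
        T=np.array(p['tool_from_camera']);B=q2R(s['ee_rot'])
        A,t=B@T[:3,:3],B@T[:3,3]+s['eef_pos']
    return dict(f=f,cx=float(p['cx']),cy=float(p['cy']),A=A,t=t)
def proj(c,P):
    q=(P-c['t'])@c['A']; return q[:,:2]/q[:,2:]*c['f']+[c['cx'],c['cy']]
def back(c,uv,z):
    d=c['A']@np.r_[(np.array(uv)-[c['cx'],c['cy']])/c['f'],1]
    return c['t']+d*(z-c['t'][2])/d[2]
ARMS=dict(straight=[(0,46),(180,46)],elbow=[(0,46),(90,46)],tee=[(0,42),(180,42),(90,46)],cap=[])
def parts(n,g,flat):   # convex point sets in object frame, g=oversize
    out=[]
    def box(x0,x1,w,z0,z1,a=0):
        P=np.array([[x,y,z] for x in(x0,x1) for y in(-w,w) for z in(z0,z1)],float)
        return P@R.from_euler('z',a,degrees=True).as_matrix().T
    if n=='cap':
        th=np.linspace(0,2*np.pi,40)[:-1]
        out.append(np.vstack([np.c_[(24+g)*np.cos(th),(24+g)*np.sin(th),0*th+z] for z in((0,) if flat else(0,8))]))
        if not flat: out.append(box(-11,11,11,8,30))
        return out
    h=0 if flat else 26
    out.append(box(-13-g,13+g,13+g,0,h))
    for a,l in ARMS[n]:
        if flat: out.append(box(0,l+g,13+g,0,0,a))
        else: out+= [box(0,l,11.5,5,21,a),box(0,l,7,1.5,24.5,a),box(l-9,l,13,0,26,a)]
    return out
def fit(c,mask,n,x0,z=0,flat=False,S=4):
    """mask float 0..1 same size as image; x0=(x,y,yaw)"""
    h,w=mask.shape
    def cost(x):
        P0=proj(c,np.array([[x[0],x[1],z]]))[0]
        m=np.zeros((h,w),np.uint8)
        u0,v0=(np.clip((P0-90).astype(int),0,[w-1,h-1])); sub=mask[v0:v0+180,u0:u0+180]
        m=np.zeros((sub.shape[0]*S,sub.shape[1]*S),np.uint8)
        Rz=R.from_euler('z',x[2]).as_matrix()
        for P in parts(n,x[3] if flat else 0,flat):
            uv=proj(c,P@Rz.T+[x[0],x[1],z])-[u0,v0]
            q=np.round(((uv+.5)*S-.5)*16).astype(np.int32)
            cv2.fillConvexPoly(m,cv2.convexHull(q),255,cv2.LINE_AA,4)
        r=cv2.resize(m,sub.shape[::-1],interpolation=cv2.INTER_AREA)/255.
        return ((r-sub)**2).sum()/max(mask.sum(),1)
    best=None
    yaws=[x0[2]] if len(x0)>2 else np.arange(0,2*np.pi,np.pi/6)
    for yw in yaws:
        s=np.array([x0[0],x0[1],yw]+([3.] if flat else []))
        sim=np.vstack([s]+[s+d for d in np.diag([10,10,.3]+([1.] if flat else []))])
        r=minimize(cost,s,method='Nelder-Mead',options=dict(initial_simplex=sim,xatol=.02,fatol=1e-5,maxiter=250))
        if best is None or r.fun<best.fun: best=r
    return best.x,best.fun
def comp(mask,uv):
    b=(mask>.5).astype(np.uint8); k,l,st,ce=cv2.connectedComponentsWithStats(b)
    d=np.array([((np.argwhere(l==i)[:,::-1]-uv)**2).sum(1).min() if 20<st[i,4]<20000 else 1e9 for i in range(1,k)])
    i=1+d.argmin()
    return np.where(cv2.dilate((l==i).astype(np.uint8),np.ones((3,3)))>0,mask,0.)
def masks(img):
    h=cv2.cvtColor(img,cv2.COLOR_BGR2HSV).astype(float)
    brass=((h[...,0]>14)&(h[...,0]<32)&(h[...,1]>140)&(h[...,2]>70)).astype(float)
    white=np.clip((img.min(2).astype(float)-25)/(210-25),0,1)
    return brass,white
E
cat > m1.py <<'E'
from fit import *
uvF=dict(straight=(300,170),elbow=(368,162),tee=(438,243),cap=(300,237))
uvP=dict(straight=(174,168),elbow=(133,225),tee=(128,175),cap=(179,221))
top=dict(np.load('top0.npz',allow_pickle=True)); sc=dict(np.load('scene0.npz',allow_pickle=True))
ct,cs=cam(top),cam(sc)
for n in uvF:
    X=None
    for nm,p,c in(('top',top,ct),('scene',sc,cs)):
        br,wh=masks(p['pixels'])
        if X is None: X=back(ct,uvF[n],13)[:2];Y=back(ct,uvP[n],14)[:2];x0=list(X);y0=list(Y)
        a,b=x0,y0
        xf,ff=fit(c,comp(br,proj(c,np.array([[*a[:2],13]]))[0]),n,a)
        xp,fp=fit(c,comp(wh,proj(c,np.array([[*b[:2],14]]))[0]),n,b,14,True)
        print(n,nm,'fitting',np.round(xf,3),round(ff,3),'outline',np.round(xp,3),round(fp,3),flush=True)
        x0,y0=xf[:3],xp[:3]
E
time python3 m1.py
```

```text
straight top fitting [595.987 -64.213   1.725] 0.226 outline [5.97367e+02 2.05014e+02 1.65000e-01 3.25200e+00] 0.003
straight scene fitting [595.292 -63.821   1.701] 0.263 outline [5.97025e+02 2.04938e+02 1.65000e-01 3.13800e+00] 0.034
elbow top fitting [ 606.129 -213.012    5.413] 0.2 outline [4.51244e+02 2.80941e+02 1.65000e-01 3.29000e+00] 0.002
elbow scene fitting [ 604.489 -209.935    5.321] 0.288 outline [4.50886e+02 2.80751e+02 1.65000e-01 3.13300e+00] 0.036
tee top fitting [ 448.044 -360.157    0.551] 0.26 outline [5.81242e+02 3.02494e+02 1.64000e-01 3.30100e+00] 0.002
tee scene fitting [ 446.466 -360.862    0.532] 0.272 outline [5.80811e+02 3.02376e+02 1.65000e-01 3.09900e+00] 0.037
cap top fitting [ 4.54982e+02 -7.00050e+01  2.34000e-01] 0.087 outline [483.649 186.163   1.577   3.284] 0.002
cap scene fitting [ 4.54533e+02 -7.05440e+01  1.08000e-01] 0.187 outline [483.164 186.102   1.71    3.159] 0.032
real	0m12.824s
user	0m13.133s
sys	0m0.316s
```

```bash
python3 - <<'E'
import re
s=open('fit.py').read()
s=re.sub(r"    brass=.*\n","    brass=np.clip((h[...,1]-80)/100,0,1)*((h[...,0]>8)&(h[...,0]<40))\n",s)
open('fit.py','w').write(s)
E
python3 m1.py | sed 's/outline.*//'
python3 - <<'E'
from fit import *
p=np.load('top0.npz',allow_pickle=True)['pixels']
c=p[130:290,225:465]; m=(masks(p)[0][130:290,225:465]*255).astype(np.uint8)
c=cv2.resize(c,None,fx=3.3,fy=3.3,interpolation=cv2.INTER_NEAREST)
cv2.imwrite('pics/crop.png',c); print(c.shape)
h=cv2.cvtColor(p,cv2.COLOR_BGR2HSV); print(h[170,285:318].tolist()); print(h[160:180,300].tolist())
E
```

```text
straight top fitting [596.042 -64.272   1.724] 0.186 
straight scene fitting [595.462 -63.819   1.708] 0.321 
elbow top fitting [ 605.547 -212.289    5.393] 0.147 
elbow scene fitting [ 604.774 -210.074    5.33 ] 0.365 
tee top fitting [ 448.234 -360.423    0.557] 0.189 
tee scene fitting [ 447.233 -360.43     0.532] 0.305 
cap top fitting [455.226 -70.082   0.775] 0.136 
cap scene fitting [454.613 -69.593   1.655] 0.215 
(528, 792, 3)
[[20, 166, 234], [21, 165, 234], [21, 164, 235], [21, 162, 235], [21, 160, 236], [22, 162, 236], [22, 162, 237], [21, 163, 234], [20, 170, 218], [25, 151, 239], [25, 153, 238], [25, 154, 238], [25, 151, 238], [24, 154, 238], [24, 154, 238], [24, 153, 238], [23, 156, 238], [23, 159, 238], [23, 158, 236], [20, 168, 226], [23, 159, 232], [23, 155, 238], [23, 156, 237], [23, 156, 237], [22, 158, 236], [22, 161, 235], [21, 164, 235], [21, 164, 235], [20, 164, 236], [19, 170, 223], [19, 171, 180], [24, 158, 241], [22, 159, 238]]
[[14, 33, 176], [14, 31, 180], [12, 28, 182], [13, 44, 169], [19, 141, 201], [22, 164, 241], [23, 158, 238], [24, 156, 237], [24, 157, 237], [24, 157, 237], [24, 153, 238], [24, 154, 238], [24, 154, 238], [24, 154, 239], [24, 157, 241], [18, 176, 199], [19, 180, 68], [19, 163, 75], [16, 75, 88], [11, 31, 131]]
```

View pics/crop.png

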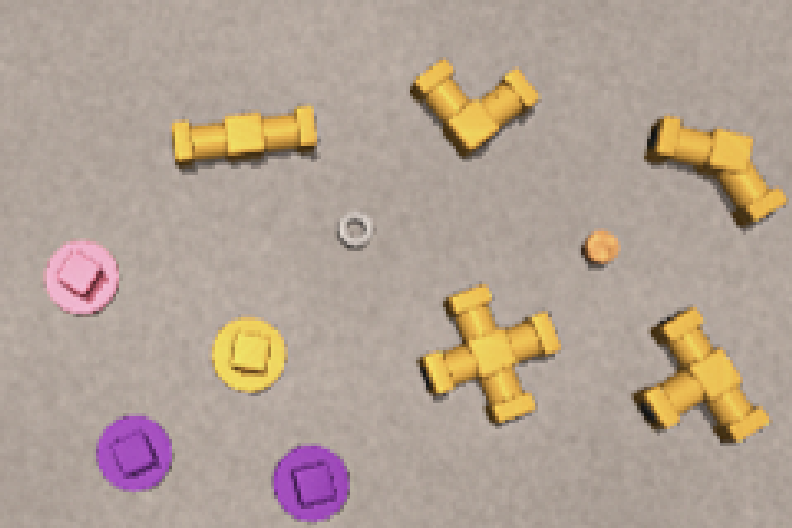

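Enlarged crop: straight (245,133), elbow (473,105) at 90°, tee (705,375), brass cap (249,354). The pink (82,278) and purple (134,452), (312,483) caps are look-alikes. The cross (493,355) and bend (720,165) stay. First move is to above the straight.

Emit:
drive_tool(commands="0.243 0.261 -0.03 0 0 0.104 70;0.243 0.261 -0.03 0 0 0.104 70;0.243 0.261 -0.03 0 0 0.104 70;0.243 0.261 -0.03 0 0 0.104 70;0.243 0.261 -0.03 0 0 0.104 70;0.243 0.261 -0.03 0 0 0.104 70;0.243 0.261 -0.03 0 0 0.104 70;0.243 0.261 -0.03 0 0 0.104 70;0.243 0.261 -0.03 0 0 0.104 70;0.243 0.261 -0.03 0 0 0.104 70;0.243 0.261 -0.03 0 0 0.104 70;0.243 0.261 -0.03 0 0 0.104 70;0.243 0.261 -0.03 0 0 0.104 70;0.243 0.261 -0.03 0 0 0.104 70;0.243 0.261 -0.03 0 0 0.104 70;0.243 0.261 -0.03 0 0 0.104 70;0 0 0 0 0 0 70;0 0 0 0 0 0 70", force=50)

```text
time_s: 2.1
eef_pos: [597.0, -63.3, 199.6]
ee_rot: [-0.0, 0.654, 0.757, -0.0]
force: [-0.4, -0.1, -0.7]
grip_width: 0.699
grip_force: 0.0
```

```bash
cat > st.py <<'E'
from rig import *
from fit import *
def state():
    s=sense();M=q2R(s['ee_rot']);y=np.arctan2(M[1,1],M[0,1])
    t=tips_ahead() if callable(tips_ahead) else tips_ahead
    print('t',round(s['time_s'],2),'pos',np.round(s['eef_pos'],1),'yawY',round(y,3),'tilt',np.round(M[:2,2],4),'w',round(s['grip_width'],3),'gf',np.round(s['grip_force'],1),'F',np.round(s['force'],1),'tips',t,'q',np.round(s['joints'],2))
    return s,y
def delta(s,y,x,yy,z,yt):
    d=(yt-y+np.pi/2)%np.pi-np.pi/2
    print('delta units',np.round(np.r_[np.array([x,yy,z])-s['eef_pos']]/100,3),'turn',round(d/(np.pi/4),3))
def look(n,x0,tag=None,flat=False,z=0):
    s,y=state();p=capture('wrist');c=cam(p,s)
    if tag: cv2.imwrite(f'pics/{tag}.png',p['pixels'])
    np.savez('w.npz',px=p['pixels'])
    m=masks(p['pixels'])[1 if flat else 0]
    uv=proj(c,np.array([[x0[0],x0[1],z+(0 if flat else 13)]]))[0]
    x,f=fit(c,comp(m,uv),n,x0,z,flat); print(n,'px',np.round(uv),np.round(x,3),round(f,3))
    return s,y,x
E
python3 - <<'E'
from st import *
s,y,x=look('straight',(596,-64,1.72),'w1')
E
```

```text
t 2.1 pos [597.  -63.3 199.6] yawY 0.145 tilt [-0.0009  0.0002] w 0.699 gf 0.0 F [-0.4 -0.1 -0.7] tips 17.0 q [-0.3   0.52  1.33 -0.    1.3  -0.45]
straight px [279. 189.] [597.874 -65.876   1.723] 0.057
```

View pics/w1.png

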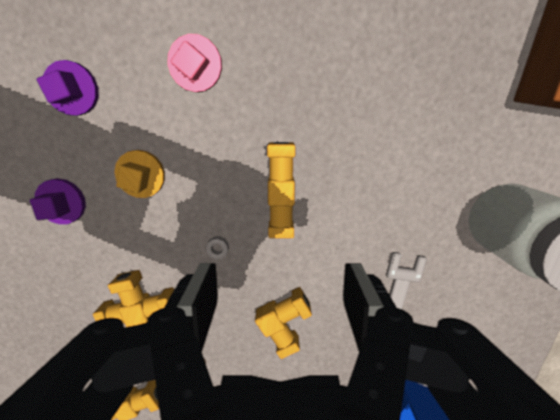

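Wrist view: the straight lies at (282,190), and the fit agrees to 2 mm with the top camera. Descend and grip.

Emit:
drive_tool(commands="0 -0.019 -0.35 0 0 0.009 70;0 0 -0.4 0 0 0 70;0 0 -0.4 0 0 0 70;0 0 -0.4 0 0 0 70;0 0 -0.2 0 0 0 70;0 0 -0.07 0 0 0 70;0 0 0 0 0 0 70;0 0 0 0 0 0 0;0 0 0 0 0 0 0;0 0 0 0 0 0 0;0 0 0 0 0 0 0;0 0 0 0 0 0 0;0 0 0 0 0 0 0;0 0 0 0 0 0 0;0 0 0 0 0 0 0", force=50)

```text
time_s: 3.4
eef_pos: [597.7, -67.0, 20.5]
ee_rot: [0.002, 0.652, 0.758, 0.001]
force: [0.1, -1.2, 7.1]
grip_width: 0.291
grip_force: 50.4
```

Run:
```python
from st import *
s,y,x=look('straight',(597,-65,1.72),'w2')
# straight placing: offset of origin from tcp ~0
delta(s,y,597.2,205,150,1.736)
```

```text
t 3.4 pos [597.7 -67.   20.5] yawY 0.15 tilt [ 0.0036 -0.0014] w 0.291 gf 50.4 F [ 0.1 -1.2  7.1] tips 17.0 q [-0.31  0.73  1.48 -0.    0.93 -0.46]
straight px [280. 277.] [597.505 -67.885   1.719] 0.036
delta units [-0.005  2.72   1.295] turn -1.981
```

View pics/w2.png

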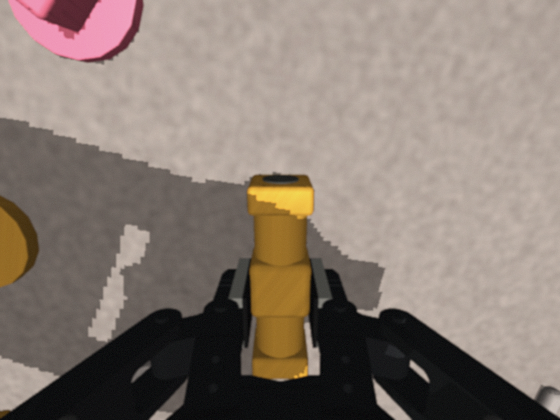

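Wrist view: the straight is held centrally, core at (280,285) between the pads. Carry it to above its pad.

Emit:
drive_tool(commands="0 0 0.25 0 0 0 0;0 0 0.35 0 0 0 0;0 0.1 0.3 0 0 -0.14 0;0 0.19 0 0 0 -0.14 0;0 0.21 0 0 0 -0.14 0;0 0.21 0 0 0 -0.14 0;0 0.21 0 0 0 -0.14 0;0 0.21 0 0 0 -0.14 0;0 0.21 0 0 0 -0.14 0;0 0.21 0 0 0 -0.14 0;0 0.21 0 0 0 -0.14 0;0 0.21 0 0 0 -0.14 0;0 0.21 0 0 0 -0.14 0;0 0.21 0 0 0 -0.14 0;0 0.21 0 0 0 -0.14 0;0.003 0.118 0 0 0 -0.14 0;0 0 0 0 0 -0.021 0;0 0 0 0 0 0 0;0 0 0 0 0 0 0")

```text
time_s: 5.03
eef_pos: [596.8, 204.7, 108.5]
ee_rot: [0.0, 0.997, 0.083, 0.0]
force: [0.4, -0.7, -2.4]
grip_width: 0.293
grip_force: 49.9
```

```bash
cat > held.py <<'E'
import sys
from st import *
# held object's pose in tool terms: args name x y z yaw(guess)
n=sys.argv[1];x0=[float(a) for a in sys.argv[2:5]];z=float(sys.argv[5])
s,y,x=look(n,x0,sys.argv[6] if len(sys.argv)>6 else None,z=z)
print('held offset',np.round(x[:2]-s['eef_pos'][:2],1),'yaw-y',round(x[2]-y,3))
E
python3 held.py straight 597.2 205 0.165 90; python3 -c "
from st import *
s,y=state();delta(s,y,598,204.8,35.3,1.736)"
```

```text
t 5.03 pos [596.8 204.7 108.5] yawY -1.404 tilt [ 0.0002 -0.0003] w 0.293 gf 49.9 F [ 0.4 -0.7 -2.4] tips 17.0 q [ 0.15  0.67  1.32 -0.    1.15  1.55]
straight px [277. 284.] [5.96999e+02 2.03473e+02 1.63000e-01] 0.041
held offset [ 0.2 -1.2] yaw-y 1.567
t 5.08 pos [596.9 204.5 108.5] yawY -1.405 tilt [ 0.0001 -0.0002] w 0.288 gf 49.9 F [ 0.2  0.5 -2.3] tips 17.0 q [ 0.14  0.67  1.32 -0.    1.15  1.55]
delta units [ 0.011  0.003 -0.732] turn -0.001
```

Emit:
drive_tool(commands="0.005 0.006 -0.3 0 0 0 0;0 0 -0.28 0 0 0 0;0 0 -0.1 0 0 0 0;0 0 -0.05 0 0 0 0;0 0 -0.01 0 0 0 0;0 0 0 0 0 0 0")

```text
time_s: 5.58
eef_pos: [598.0, 205.6, 35.3]
ee_rot: [-0.0, 0.997, 0.082, 0.001]
force: [0.4, 0.3, -1.6]
grip_width: 0.293
grip_force: 50.0
```

```bash
python3 -c "
from st import *
look('straight',(597,205,.165),z=15)"
```

```text
t 5.58 pos [598.  205.6  35.3] yawY -1.406 tilt [0.0015 0.0002] w 0.293 gf 50.0 F [ 0.4  0.3 -1.6] tips 17.0 q [0.15 0.77 1.36 0.   1.01 1.55]
straight px [278. 285.] [5.97781e+02 2.04303e+02 1.68000e-01] 0.043
```

Emit:
drive_tool(commands="0 0 -0.012 0 0 0 0;0 0 0 0 0 0 0;0 0 0 0 0 0 60;0 0 0 0 0 0 60;0 0 0 0 0 0 60;0 0 0.35 0 0 0 60;0 0 0.4 0 0 0 60;0 -0.2 0.35 0 0 0 85;0.012 -0.33 0.3 0 0 0.05 85;0.012 -0.35 0.25 0 0 0.05 85;0.012 -0.35 0 0 0 0.05 85;0.012 -0.35 0 0 0 0.05 85;0.012 -0.35 0 0 0 0.05 85;0.012 -0.35 0 0 0 0.05 85;0.012 -0.35 0 0 0 0.05 85;0.012 -0.35 0 0 0 0.06 85;0.012 -0.35 0 0 0 0.08 85;0.012 -0.35 0 0 0 0.08 85;0.03 -0.25 0 0 0 0.08 85;0.03 -0.35 0 0 0 0.08 85")

```text
time_s: 7.3
eef_pos: [615.2, -219.4, 195.5]
ee_rot: [-0.0, 0.932, 0.363, 0.0]
force: [0.4, 0.8, 0.2]
grip_width: 0.854
grip_force: 0.0
```

Emit:
drive_tool(commands="0 -0.1 0 0 0 0.02 85;0 0 0 0 0 0 85")

```text
time_s: 7.47
eef_pos: [614.8, -231.5, 194.8]
ee_rot: [0.0, 0.93, 0.367, -0.0]
force: [-0.4, 0.9, 0.0]
grip_width: 0.849
grip_force: 0.0
```

```bash
cat > chk.py <<'E'
from st import *
T=dict(straight=(597.2,205,.165),elbow=(451.1,280.9,.165),tee=(581.0,302.4,.165),cap=(483.4,186.1,.165))
import sys
for nm in('top','scene'):
    p=capture(nm);c=cam(p);cv2.imwrite(f'pics/chk_{nm}.png',p['pixels']);br=masks(p['pixels'])[0]
    for n in sys.argv[1:]:
        t=T[n];x,f=fit(c,comp(br,proj(c,np.array([[t[0],t[1],30]]))[0]),n,t,14)
        print(nm,n,'err',np.round(x-np.array(t),3),round(f,3))
E
python3 chk.py straight; python3 -c "
from st import *
s,y,x=look('elbow',(605.3,-211.5,-.9))
delta(s,y,x[0]+16.5*np.cos(x[2]),x[1]+16.5*np.sin(x[2]),19,x[2])"
```

```text
top straight err [ 6.414  2.965 -0.012] 0.368
scene straight err [ 1.691  1.875 -0.024] 0.29
t 7.57 pos [ 615.1 -228.3  195.1] yawY -0.818 tilt [-0.0003  0.0006] w 0.851 gf 0.0 F [-0.8  0.5  0.2] tips 17.0 q [-0.53  0.65  1.13  0.    1.37  0.28]
elbow px [260. 186.] [ 605.957 -212.081   -0.9  ] 0.089
delta units [ 0.011  0.033 -1.761] turn -0.104
```

```bash
python3 -c "
from fit import *
p=cv2.imread('pics/chk_top.png');c=p[125:270,80:220];m=(masks(p)[0][125:270,80:220]*255).astype(np.uint8)
a=np.hstack([c,cv2.cvtColor(m,cv2.COLOR_GRAY2BGR)]);cv2.imwrite('pics/c1.png',cv2.resize(a,None,fx=2.8,fy=2.8,interpolation=cv2.INTER_NEAREST))"
```

```text
(no output)
```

View pics/c1.png

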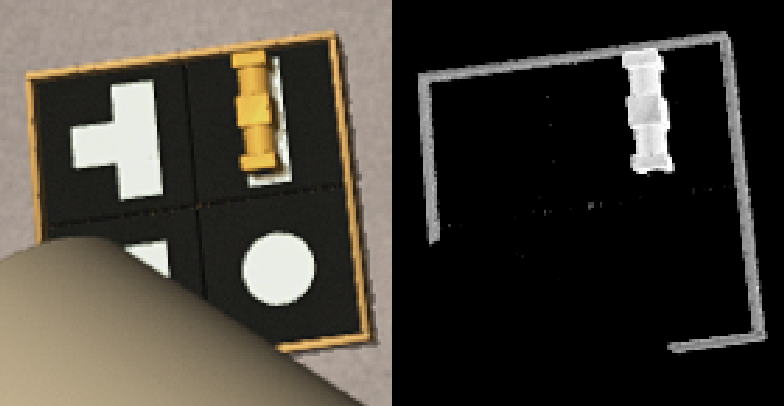

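Emit:
drive_tool(commands="0.011 0.033 -0.3 0 0 -0.104 90;0 0 -0.4 0 0 0 90;0 0 -0.4 0 0 0 90;0 0 -0.35 0 0 0 90;0 0 -0.2 0 0 0 90;0 0 -0.1 0 0 0 90;0 0 0 0 0 0 90")

```text
time_s: 8.2
eef_pos: [615.7, -223.8, 18.6]
ee_rot: [-0.001, 0.944, 0.33, -0.001]
force: [-0.0, 0.1, 0.7]
grip_width: 0.897
grip_force: 0.0
```

The top crop shows the straight on its pad at (255,110). Much of its apparent shift from the outline is parallax. I'll measure it properly after gripping the elbow.

Emit:
drive_tool(commands="0 0 0 0 0 0 0;0 0 0 0 0 0 0;0 0 0 0 0 0 0;0 0 0 0 0 0 0;0 0 0 0 0 0 0;0 0 0 0 0 0 0;0 0 0 0 0 0 0")

```text
time_s: 8.78
eef_pos: [617.4, -225.8, 22.7]
ee_rot: [0.001, 0.944, 0.33, 0.001]
force: [0.6, 1.3, 7.8]
grip_width: 0.678
grip_force: 55.9
```

```bash
python3 - <<'E'
s=open('chk.py').read()
s=s.replace("br=masks(p['pixels'])[0]","""h=cv2.cvtColor(p['pixels'],cv2.COLOR_BGR2HSV).astype(float);br=np.clip((h[...,1]-80)/60,0,1)*((h[...,2]>60))
    ins=np.zeros(br.shape,np.uint8);th=.165;e=np.array([[np.cos(th),np.sin(th)],[-np.sin(th),np.cos(th)]])
    """)
s=s.replace("x,f=fit","""ctr=np.array(t[:2])+(dict(elbow=np.array([16.5,16.5]),tee=np.array([0,16.5])).get(n,np.zeros(2))@e)
        k=np.array([[a,b] for a in(-56,56) for b in(-56,56)])@e+ctr
        hull=cv2.convexHull(np.round(np.vstack([proj(c,np.c_[k,[zz]*4]) for zz in(14,)])).astype(np.int32))
        ins=np.zeros(br.shape,np.uint8);cv2.fillConvexPoly(ins,hull,1);bb=br*ins;bb=cv2.morphologyEx(bb,cv2.MORPH_OPEN,np.ones((3,3)))
        x,f=fit""").replace("comp(br,proj","comp(bb,proj")
open('chk.py','w').write(s)
E
python3 chk.py straight; python3 held.py elbow 606 -212 -.9 0
python3 - <<'E'
from fit import *
p=cv2.imread('pics/chk_scene.png');h=cv2.cvtColor(p,cv2.COLOR_BGR2HSV)
cv2.imwrite('pics/c2.png',cv2.resize(p[180:310,340:520],None,fx=4,fy=4,interpolation=cv2.INTER_NEAREST))
E
```

```text
top straight err [16.445 -9.077  0.569] 2.136
scene straight err [ 1.761  2.209 -0.027] 0.232
t 8.88 pos [ 617.4 -225.8   22.7] yawY -0.899 tilt [ 0.0034 -0.0015] w 0.677 gf 55.9 F [0.2 1.5 7.5] tips 17.0 q [-0.53  0.83  1.28  0.    1.03  0.37]
elbow px [240. 280.] [ 606.903 -214.283   -0.892] 0.101
held offset [-10.5  11.5] yaw-y 0.006
```

View pics/c2.png

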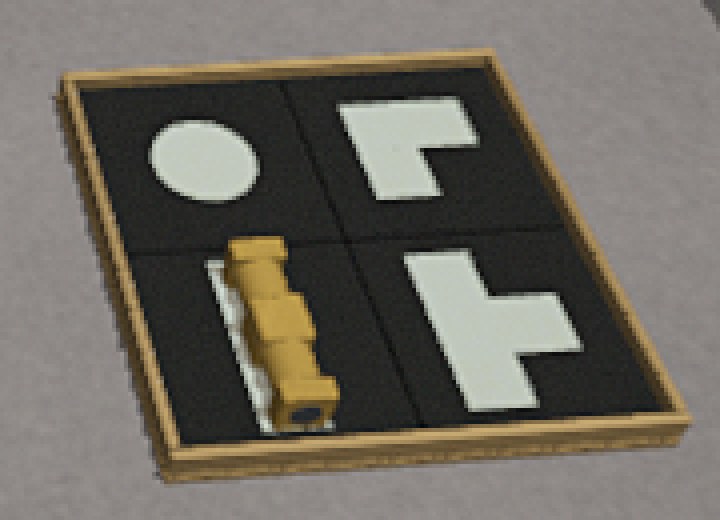

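Scene crop: the straight lies on its outline (270,335), roughly 2 mm off at most. I'll check it from above later. Now carry the elbow.

Emit:
drive_tool(commands="0 0 0.25 0 0 0 0;0 0 0.35 0 0 0 0;-0.05 0.17 0.3 0 0 0 0;-0.1 0.34 0 0 0 0.1 0;-0.1 0.34 0 0 0 0.1 0;-0.1 0.34 0 0 0 0.1 0;-0.1 0.34 0 0 0 0.1 0;-0.1 0.34 0 0 0 0.1 0;-0.1 0.34 0 0 0 0.1 0;-0.1 0.34 0 0 0 0.1 0;-0.1 0.34 0 0 0 0.1 0;-0.1 0.34 0 0 0 0.1 0;-0.1 0.34 0 0 0 0.1 0;-0.1 0.34 0 0 0 0.1 0;-0.1 0.34 0 0 0 0.1 0;-0.1 0.34 0 0 0 0.1 0;-0.1 0.34 0 0 0 0.055 0;-0.05 0.173 0 0 0 0 0;0 0 0 0 0 0 0;0 0 0 0 0 0 0")

```text
time_s: 10.6
eef_pos: [466.1, 285.3, 110.8]
ee_rot: [0.0, 0.646, 0.764, 0.0]
force: [-1.3, -0.4, -1.1]
grip_width: 0.678
grip_force: 54.9
```

```bash
python3 held.py elbow 451 281 0.165 90; python3 -c "
from st import *
s,y=state();delta(s,y,467.2,284.5,37.5,.165)"
```

```text
t 10.6 pos [466.1 285.3 110.8] yawY 0.167 tilt [ 0.0008 -0.    ] w 0.678 gf 54.9 F [-1.3 -0.4 -1.1] tips 17.0 q [ 0.34  0.5   1.6  -0.    1.03  0.17]
elbow px [247. 284.] [6.32401e+02 1.30677e+02 3.12000e-01] 0.0
held offset [ 166.3 -154.7] yaw-y 0.145
t 10.65 pos [466.5 284.5 110.7] yawY 0.166 tilt [ 0.0007 -0.0001] w 0.674 gf 54.9 F [-0.2 -0.1 -2.7] tips 17.0 q [ 0.33  0.5   1.6  -0.    1.03  0.17]
delta units [ 0.007  0.    -0.732] turn -0.001
```

Emit:
drive_tool(commands="0.007 0 -0.3 0 0 0 0;0 0 -0.28 0 0 0 0;0 0 -0.1 0 0 0 0;0 0 -0.04 0 0 0 0;0 0 -0.01 0 0 0 0;0 0 0 0 0 0 0")

```text
time_s: 11.15
eef_pos: [467.9, 284.7, 38.4]
ee_rot: [0.0, 0.646, 0.763, 0.001]
force: [-0.0, 0.3, -1.5]
grip_width: 0.675
grip_force: 54.9
```

```bash
python3 -c "
from st import *
s,y=state();delta(s,y,467.2,284.5,36.7,.165)
p=capture('wrist');cv2.imwrite('pics/w3.png',p['pixels'])"
```

```text
t 11.15 pos [467.9 284.7  38.4] yawY 0.165 tilt [0.0017 0.0005] w 0.675 gf 54.9 F [-0.   0.3 -1.5] tips 17.0 q [ 0.33  0.61  1.65 -0.    0.88  0.17]
delta units [-0.007 -0.002 -0.017] turn -0.0
```

View pics/w3.png

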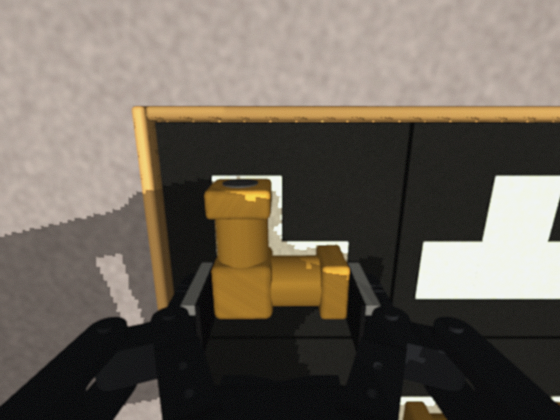

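Wrist view: the elbow sits over its L, with the pale edge showing at (265,210) and (320,248). Its offset outward is parallax. Lower, release and rise.

Emit:
drive_tool(commands="-0.004 0 -0.015 0 0 0 0;0 0 0 0 0 0 0;0 0 0 0 0 0 78;0 0 0 0 0 0 78;0 0 0 0 0 0 78;0 0 0.3 0 0 0 78;0 0 0.4 0 0 0 85;0.1 -0.1 0.4 0 0 0 85;0.2 -0.15 0.4 0 0 0 85;0.2 -0.15 0.4 0 0 0 85;0 0 0 0 0 0 85;0 0 0 0 0 0 85")

```text
time_s: 12.2
eef_pos: [512.8, 248.1, 217.3]
ee_rot: [0.001, 0.647, 0.763, 0.002]
force: [-0.6, -0.6, -1.1]
grip_width: 0.852
grip_force: 0.0
```

```bash
cat > wchk.py <<'E'
import sys
from chk import T
E
cat > wchk.py <<'E'
import sys
from st import *
T=dict(straight=(597.2,205,.165),elbow=(451.1,280.9,.165),tee=(581.0,302.4,.165),cap=(483.4,186.1,.165))
s,y=state();p=capture('wrist');c=cam(p,s);cv2.imwrite('pics/wchk.png',p['pixels'])
h=cv2.cvtColor(p['pixels'],cv2.COLOR_BGR2HSV).astype(float)
br=np.clip((h[...,1]-90)/60,0,1)*((h[...,2]>50)); wh=np.clip((p['pixels'].min(2).astype(float)-30)/150,0,1)
placed=sys.argv[1:]
for n,t in T.items():
    off=dict(elbow=(16.5,16.5),tee=(0,16.5)).get(n,(0,0));e=np.array([[np.cos(.165),np.sin(.165)],[-np.sin(.165),np.cos(.165)]])
    k=np.array([[a,b] for a in(-56,56) for b in(-56,56)])@e+np.array(off)@e+t[:2]
    ins=np.zeros(br.shape,np.uint8);cv2.fillConvexPoly(ins,cv2.convexHull(np.round(proj(c,np.c_[k,[14]*4])).astype(np.int32)),1)
    pl=n in placed
    m=cv2.morphologyEx((br if pl else wh)*ins,cv2.MORPH_OPEN,np.ones((3,3)))
    x,f=fit(c,m,n,t,14,not pl); print(n,'fitting' if pl else 'outline','minus target',np.round(x[:3]-t,3),round(f,3))
E
python3 wchk.py straight elbow
```

```text
t 12.2 pos [512.8 248.1 217.3] yawY 0.164 tilt [0.0035 0.001 ] w 0.852 gf 0.0 F [-0.6 -0.6 -1.1] tips 17.0 q [0.24 0.43 1.41 0.   1.3  0.08]
straight fitting minus target [ 5.548e+00 -1.590e+00 -1.000e-03] 0.162
elbow fitting minus target [-1.724  2.107  0.017] 0.085
tee outline minus target [ 2.078e+00 -1.274e+00  1.000e-03] 0.015
cap outline minus target [ 1.993 -1.819  0.118] 0.012
```

View pics/wchk.png

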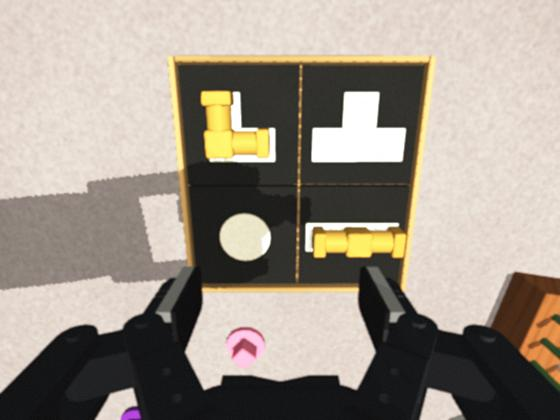

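```bash
cat > ov.py <<'E'
from st import *
import sys
T=dict(straight=(597.2,205,.165),elbow=(451.1,280.9,.165),tee=(581.0,302.4,.165),cap=(483.4,186.1,.165))
def overlay(fn,placed,bias,box,S=4,state_=None):
    p=capture('wrist');s=sense();c=cam(p,s)
    x0,y0,x1,y1=box;im=cv2.resize(p['pixels'][y0:y1,x0:x1],None,fx=S,fy=S,interpolation=cv2.INTER_CUBIC)
    for n,t in T.items():
        Rz=R.from_euler('z',t[2]).as_matrix()
        def draw(P,col,z):
            uv=proj(c,P@Rz.T+[t[0]+bias[0],t[1]+bias[1],z]);q=np.round(((uv+.5-[x0,y0])*S-.5)).astype(np.int32)
            cv2.polylines(im,[cv2.convexHull(q)],True,col,1)
        for P in parts(n,3.2,True): draw(P,(0,0,255),14)
        if n in placed:
            for P in parts(n,0,False):
                Q=P[P[:,2]>P[:,2].max()-.1]; draw(Q,(255,0,0),14)
    cv2.imwrite(fn,im)
if __name__=='__main__': overlay('pics/ov1.png',sys.argv[1:],(2,-1.5),(170,50,410,225),3.3)
E
sed -i 's/im=cv2.resize/im=cv2.resize/;s/np.round(((uv+.5-\[x0,y0\])\*S-.5))/np.round((uv+.5-[x0,y0])*S-.5)/' ov.py
sed -i 's/(170,50,410,225),3.3/(175,55,415,290-55),3.3/' ov.py; python3 ov.py straight elbow
```

```text
(no output)
```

View pics/ov1.png

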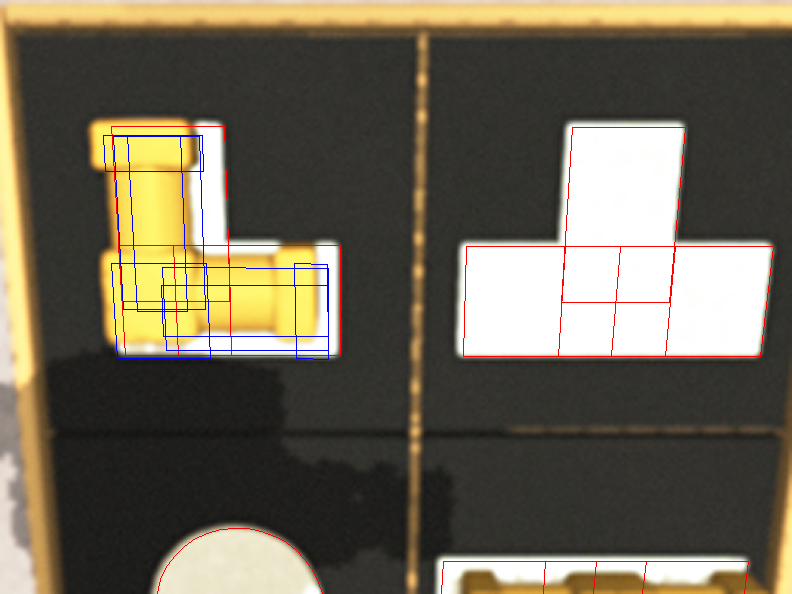

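Wrist overlay: the elbow at (200,240) looks about 3 mm off its L, to the left and up. To remove parallax I'll look from straight above the straight, then above the elbow.

Emit:
drive_tool(commands="0.28 -0.143 0 0 0 0 85;0.28 -0.143 0 0 0 0 85;0.28 -0.143 0 0 0 0 85;0 0 0 0 0 0 85;0 0 0 0 0 0 85")

```text
time_s: 12.72
eef_pos: [595.5, 205.3, 213.5]
ee_rot: [-0.001, 0.646, 0.763, -0.001]
force: [-0.2, 0.4, -1.7]
grip_width: 0.856
grip_force: 0.0
```

```bash
python3 wchk.py straight elbow
```

```text
t 12.72 pos [595.5 205.3 213.5] yawY 0.165 tilt [-0.0037 -0.0004] w 0.856 gf 0.0 F [-0.2  0.4 -1.7] tips 17.0 q [ 0.15  0.57  1.2   0.    1.37 -0.02]
straight fitting minus target [ 5.466e+00 -1.272e+00 -2.000e-03] 0.11
elbow fitting minus target [-2.678  1.657  0.013] 0.093
tee outline minus target [ 1.451 -1.042  0.   ] 0.009
cap outline minus target [ 0.865 -1.601  0.154] 0.016
```

Emit:
drive_tool(commands="-0.26 0.16 0 0 0 0 85;-0.26 0.16 0 0 0 0 85;-0.26 0.16 0 0 0 0 85;-0.26 0.16 0 0 0 0 85;-0.26 0.16 0 0 0 0 85;0 0 0 0 0 0 85;0 0 0 0 0 0 85")

```text
time_s: 13.35
eef_pos: [463.6, 286.9, 215.9]
ee_rot: [-0.0, 0.645, 0.764, -0.0]
force: [0.3, -0.3, -0.0]
grip_width: 0.85
grip_force: 0.0
```

```bash
python3 wchk.py straight elbow
```

```text
t 13.35 pos [463.6 286.9 215.9] yawY 0.169 tilt [-0.0004 -0.0001] w 0.85 gf 0.0 F [ 0.3 -0.3 -0. ] tips 17.0 q [0.34 0.38 1.49 0.   1.27 0.17]
straight fitting minus target [ 5.258 -1.472 -0.028] 1.006
elbow fitting minus target [-1.302  0.062  0.013] 0.087
tee outline minus target [ 2.447 -1.53  -0.004] 0.012
cap outline minus target [ 2.253 -2.117  0.192] 0.018
```

Run:
```python
from st import *
T=dict(straight=(597.2,205,.165),elbow=(451.1,280.9,.165))
D=dict(elbow=(-1.3,.06,.013))
s,y=state();p=capture('wrist');c=cam(p,s);print(c['f'],c['t'],proj(c,np.array([[451,281,14.],[467,297,14]])))
S=6;x0,y0,x1,y1=190,110,320,210
im=cv2.resize(p['pixels'][y0:y1,x0:x1],None,fx=S,fy=S,interpolation=cv2.INTER_NEAREST)
def draw(P,x,col):
    uv=proj(c,P@R.from_euler('z',x[2]).as_matrix().T+[x[0],x[1],14]);q=np.round((uv+.5-[x0,y0])*S-.5).astype(np.int32)
    cv2.polylines(im,[cv2.convexHull(q)],True,col,1)
t=np.array(T['elbow'])
for P in parts('elbow',3.1,True): draw(P,t+[2.3,-1.7,-.003],(0,0,255))
for P in parts('elbow',0,False): draw(P,t+D['elbow'],(255,0,0))
cv2.imwrite('pics/ov2.png',im)
```

```text
t 13.4 pos [464.7 286.2 215.8] yawY 0.168 tilt [-0.0001 -0.0001] w 0.85 gf 0.0 F [ 0.1 -0.4 -0.3] tips 17.0 q [ 0.34  0.38  1.48 -0.    1.27  0.17]
327.50963745416317 [451.54904466 362.0292986  343.1493294 ] [[266.11119175 187.71926723]
 [284.05286521 175.20313397]]
```

View pics/ov2.png

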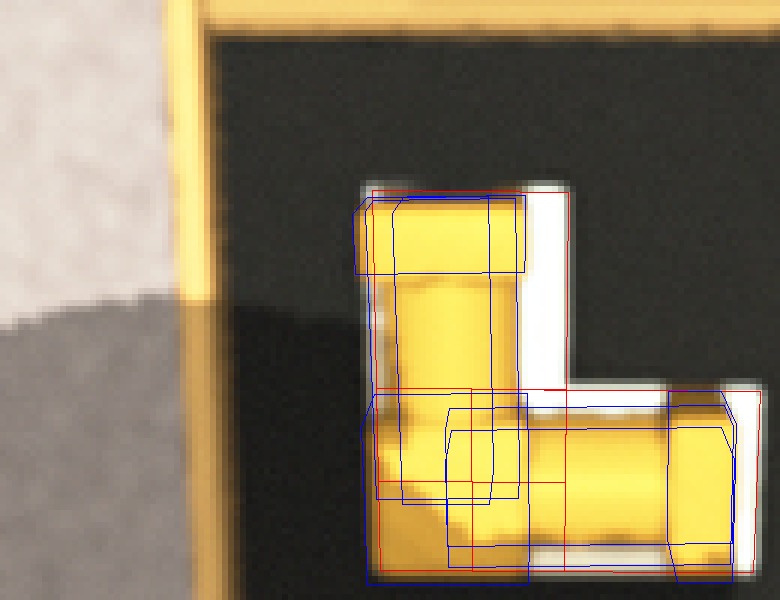

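Overlay: the fit matches the elbow's edges, so it really is about (−3.6, +1.8) mm off its outline. The straight is about +3.8 mm off along x. I'll regrip each at its release pose and shift by the measured error.

Emit:
drive_tool(commands="0.028 -0.016 -0.3 0 0 -0.005 85;0 0 -0.4 0 0 0 85;0 0 -0.4 0 0 0 85;0 0 -0.35 0 0 0 85;0 0 -0.2 0 0 0 85;0 0 -0.1 0 0 0 85;0 0 0 0 0 0 85;0 0 0 0 0 0 85")

```text
time_s: 14.12
eef_pos: [469.3, 283.9, 41.5]
ee_rot: [0.0, 0.648, 0.762, 0.0]
force: [0.3, -0.0, 0.3]
grip_width: 0.85
grip_force: 0.0
```

```bash
python3 -c "
from st import *
s,y=state();delta(s,y,467.5,284.6,38.5,.165)"
```

```text
t 14.12 pos [469.3 283.9  41.5] yawY 0.161 tilt [0.0009 0.0003] w 0.85 gf 0.0 F [ 0.3 -0.   0.3] tips 17.0 q [0.33 0.61 1.64 0.   0.89 0.17]
delta units [-0.018  0.007 -0.03 ] turn 0.005
```

Emit:
drive_tool(commands="-0.018 0.007 -0.03 0 0 0.005 85;0 0 0 0 0 0 85;0 0 0 0 0 0 0;0 0 0 0 0 0 0;0 0 0 0 0 0 0;0 0 0 0 0 0 0;0 0 0 0 0 0 0;0 0 0 0 0 0 0;0 0 0.04 0 0 0 0;0 0 0 0 0 0 0;0 0 0 0 0 0 0")

```text
time_s: 15.03
eef_pos: [466.8, 284.7, 42.0]
ee_rot: [0.0, 0.646, 0.763, 0.0]
force: [0.1, -0.1, -2.0]
grip_width: 0.674
grip_force: 53.9
```

```bash
python3 -c "
from st import *
s,y=state();delta(s,y,467.5+3.6,284.6-1.8,38.5,.165-.013)"
```

```text
t 15.03 pos [466.8 284.7  42. ] yawY 0.166 tilt [0.0004 0.0001] w 0.674 gf 53.9 F [ 0.1 -0.1 -2. ] tips 17.0 q [ 0.33  0.61  1.65 -0.    0.89  0.17]
delta units [ 0.043 -0.019 -0.035] turn -0.018
```

Emit:
drive_tool(commands="0.043 -0.019 0 0 0 -0.017 0;0 0 0 0 0 0 0;0 0 -0.025 0 0 0 0;0 0 -0.013 0 0 0 0;0 0 0 0 0 0 0;0 0 0 0 0 0 0")

```text
time_s: 15.53
eef_pos: [471.4, 282.7, 39.0]
ee_rot: [0.0, 0.651, 0.759, 0.0]
force: [-2.7, -3.0, 11.3]
grip_width: 0.674
grip_force: 55.4
```

```bash
python3 -c "
from st import *
state()"
```

```text
t 15.53 pos [471.4 282.7  39. ] yawY 0.152 tilt [ 0.001  -0.0001] w 0.674 gf 55.4 F [-2.7 -3.  11.3] tips 17.0 q [ 0.33  0.62  1.64 -0.    0.88  0.18]
```

Emit:
drive_tool(commands="0 0 0 0 0 0 78;0 0 0 0 0 0 78;0 0 0 0 0 0 78;0 0 0.3 0 0 0 78;0 0 0.35 0 0 0 78;0 0 0.4 0 0 0 85;0 0 0.4 0 0 0 85;0 0 0.33 0 0 0 85;0 0 0 0 0 0 85;0 0 0 0 0 0 85;0 0 0 0 0 0 85")

```text
time_s: 16.45
eef_pos: [470.7, 282.7, 214.9]
ee_rot: [-0.0, 0.651, 0.759, -0.001]
force: [0.1, 0.2, -0.4]
grip_width: 0.847
grip_force: 0.0
```

```bash
python3 wchk.py straight elbow
```

```text
t 16.45 pos [470.7 282.7 214.9] yawY 0.152 tilt [-0.0016 -0.0005] w 0.847 gf 0.0 F [ 0.1  0.2 -0.4] tips 17.0 q [0.33 0.39 1.47 0.   1.28 0.18]
straight fitting minus target [ 5.416e+00 -1.530e+00  5.000e-03] 0.76
elbow fitting minus target [ 4.911e+00 -1.891e+00 -3.000e-03] 0.1
tee outline minus target [ 2.364 -1.511 -0.   ] 0.012
cap outline minus target [ 2.27  -2.104  0.219] 0.018
```

Emit:
drive_tool(commands="0 0 -0.3 0 0 0.003 85;0 0 -0.4 0 0 0 85;0 0 -0.4 0 0 0 85;0 0 -0.35 0 0 0 85;0 0 -0.2 0 0 0 85;0 0 -0.1 0 0 0 85;0 0 -0.015 0 0 0 85;0 0 0 0 0 0 85;0 0 0 0 0 0 0;0 0 0 0 0 0 0;0 0 0 0 0 0 0;0 0 0 0 0 0 0;0 0 0 0 0 0 0;0 0 0 0 0 0 0;0 0 0.03 0 0 0 0;0 0 0 0 0 0 0;0 0 0 0 0 0 0")

```text
time_s: 17.92
eef_pos: [471.0, 282.8, 42.7]
ee_rot: [0.0, 0.65, 0.76, 0.0]
force: [-0.9, -0.3, -1.9]
grip_width: 0.68
grip_force: 53.8
```

```bash
python3 -c "
from st import *
s,y=state();delta(s,y,470.9-2.5,282.7,39,.155)"
```

```text
t 17.92 pos [471.  282.8  42.7] yawY 0.155 tilt [0.0003 0.0001] w 0.68 gf 53.8 F [-0.9 -0.3 -1.9] tips 17.0 q [ 0.33  0.61  1.64 -0.    0.89  0.17]
delta units [-0.026 -0.001 -0.037] turn 0.0
```

Emit:
drive_tool(commands="-0.026 0 0 0 0 0 0;0 0 0 0 0 0 0;0 0 -0.02 0 0 0 0;0 0 -0.01 0 0 0 0;0 0 0 0 0 0 0;0 0 0 0 0 0 74;0 0 0 0 0 0 74;0 0 0 0 0 0 74;0 0 0 0 0 0 74;0 0 0.3 0 0 0 76;0 0 0.35 0 0 0 78;0 0 0.4 0 0 0 85;0 0 0.4 0 0 0 85;0 0 0.33 0 0 0 85;0 0 0 0 0 0 85;0 0 0 0 0 0 85;0 0 0 0 0 0 85")

```text
time_s: 19.33
eef_pos: [468.1, 282.6, 216.5]
ee_rot: [-0.0, 0.65, 0.76, -0.001]
force: [0.2, -0.9, -0.9]
grip_width: 0.848
grip_force: 0.0
```

```bash
python3 wchk.py straight elbow; python3 -c "
from st import *
s,y=state();delta(s,y,597.5,205,200,.165+np.pi/2)"
```

```text
t 19.33 pos [468.1 282.6 216.5] yawY 0.155 tilt [-0.0015 -0.0005] w 0.848 gf 0.0 F [ 0.2 -0.9 -0.9] tips 17.0 q [0.33 0.39 1.48 0.   1.28 0.17]
straight fitting minus target [ 5.348 -1.751 -0.024] 0.748
elbow fitting minus target [ 0.144 -1.726 -0.003] 0.091
tee outline minus target [ 2.339e+00 -1.519e+00 -2.000e-03] 0.013
cap outline minus target [ 2.285 -2.081  0.193] 0.018
t 19.38 pos [468.  282.6 216. ] yawY 0.155 tilt [-0.0026 -0.0008] w 0.852 gf 0.0 F [-0.4 -0.2  0.3] tips 17.0 q [0.33 0.39 1.48 0.   1.28 0.17]
delta units [ 1.295 -0.776 -0.16 ] turn -1.987
```

Emit:
drive_tool(commands="0 0 -0.3 0 0 0 85;0 0 -0.4 0 0 0 85;0 0 -0.4 0 0 0 85;0 0 -0.35 0 0 0 85;0 0 -0.2 0 0 0 85;0 0 -0.1 0 0 0 85;0 0 -0.015 0 0 0 85;0 0 0 0 0 0 85;0 0 0 0 0 0 0;0 0 0 0 0 0 0;0 0 0 0 0 0 0;0 0 0 0 0 0 0;0 0 0 0 0 0 0;0 0 0 0 0 0 0;0 0 0.03 0 0 0 0;0 0 0 0 0 0 0;0 0 0 0 0 0 0")

```text
time_s: 20.8
eef_pos: [468.4, 282.8, 44.2]
ee_rot: [0.0, 0.65, 0.76, 0.0]
force: [0.4, 1.0, -2.2]
grip_width: 0.674
grip_force: 53.8
```

```bash
python3 -c "
from st import *
s,y=state();delta(s,y,469.3,282.6,39,.158)"
```

```text
t 20.8 pos [468.4 282.8  44.2] yawY 0.155 tilt [0.0003 0.0001] w 0.674 gf 53.8 F [ 0.4  1.  -2.2] tips 17.0 q [0.33 0.6  1.64 0.   0.89 0.17]
delta units [ 0.009 -0.002 -0.052] turn 0.004
```

Emit:
drive_tool(commands="0.01 0 0 0 0 0.004 0;0 0 0 0 0 0 0;0 0 -0.02 0 0 0 0;0 0 -0.02 0 0 0 0;0 0 -0.005 0 0 0 0;0 0 0 0 0 0 0;0 0 0 0 0 0 0;0 0 0 0 0 0 74;0 0 0 0 0 0 74;0 0 0 0 0 0 74;0 0 0 0 0 0 74;0 0 0.3 0 0 0 76;0 0 0.35 0 0 0 78;0 0 0.4 0 0 0 85;0 0 0.4 0 0 0 85;0 0 0.3 0 0 0 85;0 0 0 0 0 0 85;0 0 0 0 0 0 85;0 0 0 0 0 0 85")

```text
time_s: 22.38
eef_pos: [469.0, 282.6, 213.2]
ee_rot: [-0.001, 0.649, 0.761, -0.001]
force: [0.5, -0.3, -0.5]
grip_width: 0.849
grip_force: 0.0
```

```bash
python3 wchk.py elbow; python3 -c "
from st import *
s,y=state();delta(s,y,597.5,205,200,.165-np.pi/2)"
```

```text
t 22.38 pos [469.  282.6 213.2] yawY 0.158 tilt [-0.0019 -0.0006] w 0.849 gf 0.0 F [ 0.5 -0.3 -0.5] tips 17.0 q [0.33 0.39 1.48 0.   1.27 0.17]
straight outline minus target [-5.840e+00  9.862e+00 -5.000e-03] 0.353
elbow fitting minus target [ 3.106 -2.179  0.02 ] 0.106
tee outline minus target [ 2.428e+00 -1.424e+00  1.000e-03] 0.013
cap outline minus target [ 2.324 -2.064  0.286] 0.019
t 22.43 pos [468.9 282.6 212.8] yawY 0.158 tilt [-0.0028 -0.001 ] w 0.856 gf 0.0 F [ 0.   0.2 -0. ] tips 17.0 q [ 0.33  0.39  1.48 -0.    1.27  0.17]
delta units [ 1.286 -0.776 -0.128] turn -1.991
```

Emit:
drive_tool(commands="0.1 -0.06 0 0 0 -0.142 60;0.1 -0.06 0 0 0 -0.142 60;0.1 -0.06 0 0 0 -0.142 60;0.1 -0.06 0 0 0 -0.142 60;0.1 -0.06 0 0 0 -0.142 60;0.1 -0.06 0 0 0 -0.142 60;0.1 -0.06 0 0 0 -0.142 60;0.1 -0.06 0 0 0 -0.142 60;0.1 -0.06 0 0 0 -0.142 60;0.1 -0.06 0 0 0 -0.142 60;0.1 -0.06 0 0 0 -0.142 60;0.1 -0.06 0 0 0 -0.142 60;0.09 -0.056 0 0 0 -0.142 60;0 0 0 0 0 -0.142 60;0 0 0 0 0 0 60;0 0 0 0 0 0 60")

```text
time_s: 23.77
eef_pos: [598.1, 205.2, 213.0]
ee_rot: [0.0, 0.996, 0.085, -0.001]
force: [-1.4, -0.1, 0.5]
grip_width: 0.603
grip_force: 0.0
```

```bash
python3 wchk.py straight elbow;python3 -c "
from st import *
s,y=state();delta(s,y,598,205.4,37,.165-np.pi/2)"
```

```text
t 23.77 pos [598.1 205.2 213. ] yawY -1.4 tilt [-0.0025 -0.0003] w 0.603 gf 0.0 F [-1.4 -0.1  0.5] tips 17.0 q [0.15 0.58 1.19 0.   1.37 1.55]
straight fitting minus target [ 2.847  0.228 -0.003] 0.077
elbow fitting minus target [-1.389  0.717  0.   ] 0.949
tee outline minus target [ 0.683 -0.541 -0.   ] 0.012
cap outline minus target [ 0.089 -1.27  -0.078] 0.018
t 23.82 pos [598.1 205.3 213.4] yawY -1.4 tilt [-0.0019 -0.0002] w 0.601 gf 0.0 F [ 0.4 -0.4  0.5] tips 17.0 q [0.15 0.58 1.19 0.   1.37 1.55]
delta units [-1.000e-03  1.000e-03 -1.764e+00] turn -0.008
```

Emit:
drive_tool(commands="0 0 -0.3 0 0 -0.008 60;0 0 -0.4 0 0 0 60;0 0 -0.4 0 0 0 60;0 0 -0.35 0 0 0 60;0 0 -0.2 0 0 0 60;0 0 -0.08 0 0 0 60;0 0 0 0 0 0 60;0 0 0 0 0 0 0;0 0 0 0 0 0 0;0 0 0 0 0 0 0;0 0 0 0 0 0 0;0 0 0 0 0 0 0;0 0 0 0 0 0 0;0 0 0.03 0 0 0 0;0 0 0 0 0 0 0;0 0 0 0 0 0 0")

```text
time_s: 25.15
eef_pos: [598.4, 205.2, 44.7]
ee_rot: [0.0, 0.997, 0.08, 0.0]
force: [-0.0, 0.6, -2.0]
grip_width: 0.285
grip_force: 49.4
```

```bash
python3 -c "
from st import *
s,y=state();delta(s,y,598.1-2.9,205.3-.6,38,.165-np.pi/2)"
```

```text
t 25.15 pos [598.4 205.2  44.7] yawY -1.41 tilt [0.0001 0.    ] w 0.285 gf 49.4 F [-0.   0.6 -2. ] tips 17.0 q [ 0.15  0.76  1.36 -0.    1.03  1.56]
delta units [-0.032 -0.005 -0.067] turn 0.005
```

Emit:
drive_tool(commands="-0.031 -0.005 0 0 0 0.005 0;0 0 0 0 0 0 0;0 0 -0.02 0 0 0 0;0 0 -0.012 0 0 0 0;0 0 0 0 0 0 0;0 0 0 0 0 0 0;0 0 0 0 0 0 40;0 0 0 0 0 0 45;0 0 0 0 0 0 50;0 0 0 0 0 0 50;0 0 0.3 0 0 0 55;0 0 0.35 0 0 0 60;0 0 0.4 0 0 0 60;0 0 0.4 0 0 0 60;0 0 0.25 0 0 0 60;0 0 0 0 0 0 60;0 0 0 0 0 0 60;0 0 0 0 0 0 60")

```text
time_s: 26.65
eef_pos: [595.0, 204.6, 210.0]
ee_rot: [0.0, 0.997, 0.082, -0.001]
force: [-0.5, 0.0, -1.1]
grip_width: 0.599
grip_force: 0.0
```

```bash
python3 wchk.py straight elbow;python3 -c "
from st import *
s,y=state()
t=.555;delta(s,y,448.2-16.5*np.sin(t),-360.3+16.5*np.cos(t),200,t-np.pi/2)"
```

```text
t 26.65 pos [595.  204.6 210. ] yawY -1.406 tilt [-0.0019 -0.0003] w 0.599 gf 0.0 F [-0.5  0.  -1.1] tips 17.0 q [ 0.15  0.57  1.21 -0.    1.36  1.55]
straight fitting minus target [-1.035 -1.459 -0.008] 0.093
elbow fitting minus target [-1.377  0.696 -0.006] 0.894
tee outline minus target [ 0.545 -0.569  0.001] 0.012
cap outline minus target [ 0.084 -1.267  0.081] 0.018
t 26.7 pos [594.9 204.6 209.6] yawY -1.406 tilt [-0.0028 -0.0004] w 0.601 gf 0.0 F [-0.4  0.6  0. ] tips 17.0 q [0.15 0.57 1.21 0.   1.36 1.55]
delta units [-1.554 -5.509 -0.096] turn 0.497
```

The straight is now within about 1.5 mm. On to the tee.

Emit:
drive_tool(commands="-0.09 -0.32 0 0 0 0.03 85;-0.09 -0.32 0 0 0 0.03 85;-0.09 -0.32 0 0 0 0.03 85;-0.09 -0.32 0 0 0 0.03 85;-0.09 -0.32 0 0 0 0.03 85;-0.09 -0.32 0 0 0 0.03 85;-0.09 -0.32 0 0 0 0.03 85;-0.09 -0.32 0 0 0 0.03 85;-0.09 -0.32 0 0 0 0.03 85;-0.09 -0.32 0 0 0 0.03 85;-0.09 -0.32 0 0 0 0.03 85;-0.09 -0.32 0 0 0 0.03 85;-0.09 -0.32 0 0 0 0.03 85;-0.09 -0.32 0 0 0 0.03 85;-0.09 -0.32 0 0 0 0.03 85;-0.09 -0.32 0 0 0 0.03 85;-0.09 -0.32 0 0 0 0.017 85;-0.02 -0.07 0 0 0 0 85;0 0 0 0 0 0 85;0 0 0 0 0 0 85")

```text
time_s: 28.37
eef_pos: [440.2, -345.7, 210.2]
ee_rot: [-0.001, 0.962, 0.274, -0.0]
force: [-0.0, 0.5, -0.1]
grip_width: 0.854
grip_force: 0.0
```

```bash
python3 -c "
from st import *
s,y,x=look('tee',(448.2,-360.3,.555))
ty=np.array([np.cos(y),np.sin(y)]);tx=np.array([-ty[1],ty[0]])  # wrist bias tool y +.45, tool x -1.15
x[:2]-=.45*ty-1.15*tx
print('corrected',x);t=x[2];delta(s,y,x[0]-16.5*np.sin(t),x[1]+16.5*np.cos(t),22,t-np.pi/2)"
```

```text
t 28.37 pos [ 440.2 -345.7  210.2] yawY -1.016 tilt [-0.0012  0.0019] w 0.854 gf 0.0 F [-0.   0.5 -0.1] tips 17.0 q [-0.88  0.42  1.45  0.    1.28  0.14]
tee px [296. 187.] [ 449.051 -360.321    0.561] 0.073
corrected [ 449.79129949 -359.33296948    0.56074169]
delta units [ 0.008  0.003 -1.882] turn 0.008
```

Emit:
drive_tool(commands="0.008 0.003 -0.3 0 0 0.008 85;0 0 -0.4 0 0 0 85;0 0 -0.4 0 0 0 85;0 0 -0.4 0 0 0 85;0 0 -0.25 0 0 0 85;0 0 -0.13 0 0 0 85;0 0 0 0 0 0 85;0 0 0 0 0 0 0;0 0 0 0 0 0 0;0 0 0 0 0 0 0;0 0 0 0 0 0 0;0 0 0 0 0 0 0;0 0 0 0 0 0 0;0 0 0 0 0 0 0")

```text
time_s: 29.58
eef_pos: [441.6, -346.1, 24.3]
ee_rot: [0.001, 0.961, 0.277, 0.0]
force: [0.9, 2.5, 6.5]
grip_width: 0.677
grip_force: 56.5
```

```bash
python3 -c "
from st import *
s,y=state()
t=.165;tx=np.array([449.8,-359.3]);c=tx+16.5*np.array([-np.sin(.561),np.cos(.561)]);off=s['eef_pos'][:2]-c
print('grip off along run',off@[np.cos(.561),np.sin(.561)])
a=off@[np.cos(.561),np.sin(.561)]
delta(s,y,582.5-16.5*np.sin(t)+a*np.cos(t),302+16.5*np.cos(t)+a*np.sin(t),110,t-np.pi/2)"
```

```text
t 29.58 pos [ 441.6 -346.1   24.3] yawY -1.009 tilt [ 0.001  -0.0007] w 0.677 gf 56.5 F [0.9 2.5 6.5] tips 17.0 q [-0.87  0.66  1.61  0.    0.87  0.14]
grip off along run 0.05600159263246568
delta units [1.383 6.644 0.857] turn -0.505
```

Emit:
drive_tool(commands="0 0 0.25 0 0 0 0;0 0 0.35 0 0 0 0;0.07 0.3 0.3 0 0 0 0;0.073 0.35 0 0 0 -0.027 0;0.073 0.35 0 0 0 -0.027 0;0.073 0.35 0 0 0 -0.027 0;0.073 0.35 0 0 0 -0.027 0;0.073 0.35 0 0 0 -0.027 0;0.073 0.35 0 0 0 -0.027 0;0.073 0.35 0 0 0 -0.027 0;0.073 0.35 0 0 0 -0.027 0;0.073 0.35 0 0 0 -0.027 0;0.073 0.35 0 0 0 -0.027 0;0.073 0.35 0 0 0 -0.027 0;0.073 0.35 0 0 0 -0.027 0;0.073 0.35 0 0 0 -0.027 0;0.073 0.35 0 0 0 -0.027 0;0.073 0.35 0 0 0 -0.027 0;0.073 0.35 0 0 0 -0.027 0;0.073 0.35 0 0 0 -0.027 0")

```text
time_s: 31.25
eef_pos: [571.9, 279.9, 112.3]
ee_rot: [0.0, 0.995, 0.1, -0.0]
force: [0.6, -0.2, -1.2]
grip_width: 0.673
grip_force: 55.5
```

Emit:
drive_tool(commands="0.073 0.3 0 0 0 -0.027 0;0 0 0 0 0 -0.02 0;0 0 0 0 0 0 0;0 0 0 0 0 0 0")

```text
time_s: 31.58
eef_pos: [579.1, 307.5, 112.0]
ee_rot: [0.0, 0.997, 0.082, -0.0]
force: [1.0, -0.1, -1.7]
grip_width: 0.678
grip_force: 55.5
```

```bash
python3 -c "
from st import *
s,y=state();t=.165
delta(s,y,582.5-16.5*np.sin(t),302+16.5*np.cos(t),38.5,t-np.pi/2)"
```

```text
t 31.58 pos [579.1 307.5 112. ] yawY -1.406 tilt [-0.0007 -0.0006] w 0.678 gf 55.5 F [ 1.  -0.1 -1.7] tips 17.0 q [ 0.31  0.72  1.22 -0.    1.2   1.72]
delta units [ 0.007  0.107 -0.735] turn 0.001
```

Emit:
drive_tool(commands="0.007 0.107 0 0 0 0 0;0 0 -0.3 0 0 0 0;0 0 -0.28 0 0 0 0;0 0 -0.1 0 0 0 0;0 0 -0.03 0 0 0 0;0 0 0 0 0 0 0;0 0 0 0 0 0 0")

```text
time_s: 32.17
eef_pos: [580.9, 318.9, 43.1]
ee_rot: [-0.0, 0.997, 0.082, 0.001]
force: [0.2, -0.3, -2.1]
grip_width: 0.678
grip_force: 55.4
```

```bash
python3 -c "
from st import *
s,y=state();t=.165
delta(s,y,582.5-16.5*np.sin(t),302+16.5*np.cos(t),38.3,t-np.pi/2)"
```

```text
t 32.17 pos [580.9 318.9  43.1] yawY -1.407 tilt [0.0024 0.0009] w 0.678 gf 55.4 F [ 0.2 -0.3 -2.1] tips 17.0 q [0.33 0.81 1.25 0.   1.08 1.73]
delta units [-0.011 -0.006 -0.048] turn 0.002
```

Emit:
drive_tool(commands="-0.01 -0.006 -0.02 0 0 0 0;0 0 -0.02 0 0 0 0;0 0 -0.008 0 0 0 0;0 0 0 0 0 0 0;0 0 0 0 0 0 0;0 0 0 0 0 0 74;0 0 0 0 0 0 74;0 0 0 0 0 0 74;0 0 0 0 0 0 74;0 0 0.3 0 0 0 76;0 0 0.35 0 0 0 78;0 -0.1 0.4 0 0 0 85;0 0 0.4 0 0 0 85;0 0 0.2 0 0 0 85;0 0 0 0 0 0 85;0 0 0 0 0 0 85;0 0 0 0 0 0 85")

```text
time_s: 33.58
eef_pos: [578.5, 308.0, 200.0]
ee_rot: [0.0, 0.997, 0.082, -0.001]
force: [0.0, -1.0, -0.9]
grip_width: 0.851
grip_force: 0.0
```

```bash
python3 wchk.py straight elbow tee;python3 -c "
from st import *
s,y=state();delta(s,y,456,-70,200,.25-np.pi/2)"
```

```text
t 33.58 pos [578.5 308.  200. ] yawY -1.407 tilt [-0.0023 -0.0007] w 0.851 gf 0.0 F [ 0.  -1.  -0.9] tips 17.0 q [0.31 0.64 1.12 0.   1.38 1.72]
straight fitting minus target [-0.095 -2.47   0.007] 0.116
elbow fitting minus target [-0.133 -0.835  0.004] 0.146
tee fitting minus target [-0.703 -1.372 -0.002] 0.082
cap outline minus target [49.614 33.64   3.854] 0.558
t 33.63 pos [578.5 308.  199.6] yawY -1.407 tilt [-0.0031 -0.001 ] w 0.851 gf 0.0 F [0.2 0.1 0.1] tips 17.0 q [ 0.31  0.64  1.12 -0.    1.38  1.72]
delta units [-1.225 -3.78   0.004] turn 0.109
```

Tee error is about 1 mm. Now the cap.

Emit:
drive_tool(commands="-0.1 -0.315 0 0 0 0.01 70;-0.1 -0.315 0 0 0 0.01 70;-0.1 -0.315 0 0 0 0.01 70;-0.1 -0.315 0 0 0 0.01 70;-0.1 -0.315 0 0 0 0.01 70;-0.1 -0.315 0 0 0 0.01 70;-0.1 -0.315 0 0 0 0.01 70;-0.1 -0.315 0 0 0 0.01 70;-0.1 -0.315 0 0 0 0.01 70;-0.1 -0.315 0 0 0 0.01 70;-0.1 -0.315 0 0 0 0.01 70;-0.125 -0.315 0 0 0 0 70;0 0 0 0 0 0 70;0 0 0 0 0 0 70;0 0 0 0 0 0 70")

```text
time_s: 34.88
eef_pos: [456.4, -69.4, 200.8]
ee_rot: [-0.001, 0.992, 0.125, -0.001]
force: [0.1, 0.5, 0.3]
grip_width: 0.7
grip_force: 0.0
```

Run:
```python
from st import *
s,y,x=look('cap',(455.5,-70,.2))
im=np.load('w.npz')['px'];c=cam(capture('wrist'),s)
u,v=np.round(proj(c,np.array([[x[0],x[1],20.]]))[0]).astype(int);print(u,v)
cv2.imwrite('pics/cap.png',cv2.resize(im[v-50:v+50,u-60:u+60],None,fx=6,fy=6,interpolation=cv2.INTER_NEAREST))
delta(s,y,x[0],x[1],28,y)
```

```text
t 34.88 pos [456.4 -69.4 200.8] yawY -1.321 tilt [-0.0013  0.0009] w 0.7 gf 0.0 F [0.1 0.5 0.3] tips 17.0 q [-0.41  0.22  1.75  0.    1.17  0.91]
cap px [279. 190.] [ 4.56053e+02 -7.05130e+01  3.30000e-01] 0.031
280 191
delta units [-0.004 -0.011 -1.728] turn 0.0
```

View pics/cap.png

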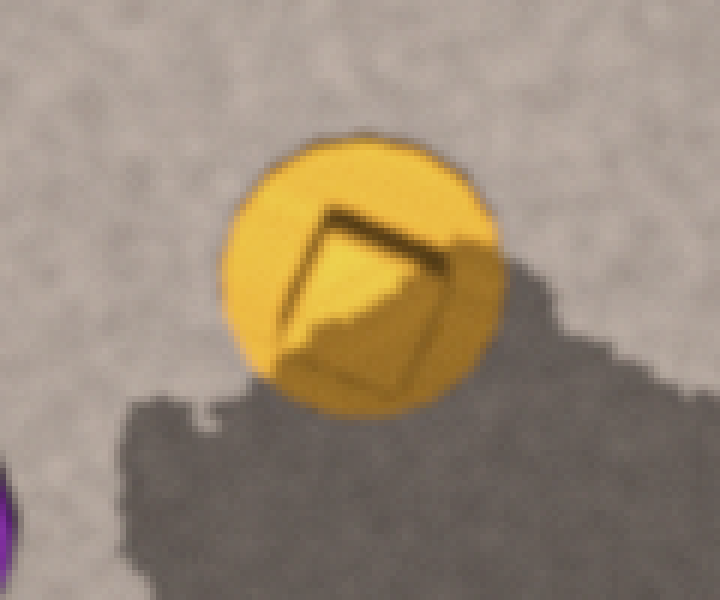

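Crop: brass cap, with its head turned about 21° clockwise in the image (edge from (330,207) to (448,262)). Turn the tool −0.47 units and grip.

Emit:
drive_tool(commands="0.005 -0.007 -0.2 0 0 -0.12 60;0 0 -0.4 0 0 -0.12 60;0 0 -0.4 0 0 -0.12 60;0 0 -0.4 0 0 -0.11 60;0 0 -0.22 0 0 0 60;0 0 -0.08 0 0 0 60;0 0 0 0 0 0 60;0 0 0 0 0 0 0;0 0 0 0 0 0 0;0 0 0 0 0 0 0;0 0 0 0 0 0 0;0 0 0 0 0 0 0;0 0 0 0 0 0 0;0 0 0 0 0 0 0;0 0 0 0 0 0 0")

```text
time_s: 36.23
eef_pos: [458.1, -70.8, 33.3]
ee_rot: [0.0, 0.998, -0.059, 0.002]
force: [0.3, 1.8, 7.0]
grip_width: 0.241
grip_force: 50.0
```

```bash
python3 -c "
from st import *
s,y=state()
o=np.array([456.9,-70.1])-s['eef_pos'][:2];tx=np.array([-np.sin(y),np.cos(y)]);a=o@tx;print('along tx',a)
delta(s,y,484.9-a*tx[0],185.7-a*tx[1],s['eef_pos'][2]+90,y)"
```

```text
t 36.23 pos [458.1 -70.8  33.3] yawY -1.689 tilt [ 0.0034 -0.0012] w 0.241 gf 50.0 F [0.3 1.8 7. ] tips 17.0 q [-0.41  0.49  1.9   0.    0.75  1.28]
along tx -1.3125435132789542
delta units [0.281 2.563 0.9  ] turn 0.0
```

Emit:
drive_tool(commands="0 0 0.25 0 0 0 0;0 0 0.35 0 0 0 0;0.03 0.25 0.3 0 0 0 0;0.03 0.29 0 0 0 0 0;0.03 0.29 0 0 0 0 0;0.03 0.29 0 0 0 0 0;0.03 0.29 0 0 0 0 0;0.03 0.29 0 0 0 0 0;0.03 0.29 0 0 0 0 0;0.03 0.29 0 0 0 0 0;0.041 0.283 0 0 0 0 0;0 0 0 0 0 0 0;0 0 0 0 0 0 0;0 0 -0.3 0 0 0 0;0 0 -0.3 0 0 0 0;0 0 -0.1 0 0 0 0;0 0 -0.05 0 0 0 0;0 0 0 0 0 0 0;0 0 0 0 0 0 0")

```text
time_s: 37.82
eef_pos: [485.8, 185.2, 47.9]
ee_rot: [-0.0, 0.998, -0.06, 0.001]
force: [0.4, 0.8, -0.8]
grip_width: 0.241
grip_force: 49.5
```

```bash
python3 -c "
from st import *
s,y=state();delta(s,y,486.1,185.6,47.5,y)"
```

```text
t 37.82 pos [485.8 185.2  47.9] yawY -1.69 tilt [0.0016 0.0001] w 0.241 gf 49.5 F [ 0.4  0.8 -0.8] tips 17.0 q [ 0.14  0.55  1.73 -0.    0.86  1.83]
delta units [ 0.003  0.004 -0.004] turn 0.0
```

Emit:
drive_tool(commands="0.003 0.004 -0.006 0 0 0 0;0 0 0 0 0 0 0;0 0 0 0 0 0 35;0 0 0 0 0 0 45;0 0 0 0 0 0 50;0 0 0 0 0 0 50;0 0 0.3 0 0 0 50;0 0 0.35 0 0 0.09 60;0 0 0.4 0 0 0.09 60;0 0 0.4 0 0 0.09 60;0 0 0.2 0 0 0.09 60;0 0 0 0 0 0 60;0 0 0 0 0 0 60;0 0 0 0 0 0 60")

```text
time_s: 38.98
eef_pos: [484.9, 186.1, 209.8]
ee_rot: [0.0, 0.997, 0.081, -0.001]
force: [-0.4, 0.9, -0.2]
grip_width: 0.598
grip_force: 0.0
```

```bash
python3 wchk.py straight elbow tee cap
```

```text
t 38.98 pos [484.9 186.1 209.8] yawY -1.408 tilt [-0.0021 -0.0003] w 0.598 gf 0.0 F [-0.4  0.9 -0.2] tips 17.0 q [ 0.14  0.33  1.57 -0.    1.24  1.55]
straight fitting minus target [ 0.256 -0.779  0.01 ] 0.127
elbow fitting minus target [0.41  0.713 0.009] 0.098
tee fitting minus target [ 1.146  0.186 -0.009] 0.097
cap fitting minus target [-0.12  -1.561  0.065] 0.09
```

Emit:
drive_tool(commands="0 -0.35 0 0 0 0 60;0 -0.35 0 0 0 0 60;0 -0.4 0 0 0 0 60;0 -0.4 0 0 0 0 60;0 -0.4 0 0 0 0 60;0 -0.4 0 0 0 0 60;0 -0.4 0 0 0 0 60;0 -0.4 0 0 0 0 60;0 -0.4 0 0 0 0 60;0 0 0 0 0 0 60;0 0 0 0 0 0 60;0 0 0 0 0 0 60")

```text
time_s: 40.03
eef_pos: [485.1, -163.2, 209.9]
ee_rot: [-0.001, 0.997, 0.082, -0.001]
force: [0.8, 0.0, 0.1]
grip_width: 0.599
grip_force: 0.0
```

```bash
python3 chk.py cap straight; python3 -c "
import cv2,numpy as np
a=cv2.imread('pics/chk_scene.png')[180:315,340:515];b=cv2.imread('pics/chk_top.png')[130:265,85:215]
f=lambda i,w:cv2.resize(i,(w,400),interpolation=cv2.INTER_CUBIC)
cv2.imwrite('pics/fin.png',np.hstack([f(a,410),f(b,385)]))"
```

```text
top cap err [-0.591 -1.12   0.338] 0.118
top straight err [0.266 1.498 0.013] 0.175
scene cap err [-2.081 -0.059 -0.336] 0.068
scene straight err [-3.163  1.234 -0.029] 0.305
```

View pics/fin.png

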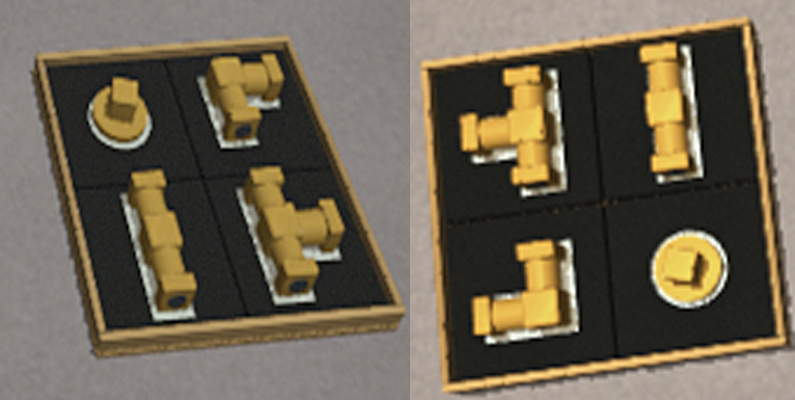

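The final view shows all four fittings flat on their outlines, pointing the right way and within about 2 mm. I'm handing the job in.

```bash
python3 -c "
from rig import *
print(finish_job())"
```

```text
the job is handed in; nothing more can be done
None
```

The straight union, elbow, tee and cap each lie flat on their own outline, about 2 mm off at most by the wrist camera (the scene camera's rougher fit put the straight about 3 mm off); the elbow and straight needed regripping to correct their first placement, the cross, bend and coloured caps were not touched, and the job was handed in at about 40 s.

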